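# Free the gummed-up bolt carriage and clamp it on its end stop

### The job

The bolt carriage of the torque rig is stuck in old grease at its parked place: with its clamp lever still open, push it along the rail until it breaks free, then run it on under control until it is fully home on the end stop hidden in the stop cover, pressed up firmly but never rammed. With the carriage home, swing its clamp lever over until it locks, so that the carriage stays bearing on the stop, and let go. Leave the crank and the loose parts on the bench alone.

Things in the scene. Their poses are not given: they have to be found in the camera images.
- rig: Torque test rig: dark steel bed plate 150 x 500 x 12 mm fixed on the bench, steel rail 20 mm wide along its middle (rail top at 29 mm). Origin at bench level under the rail's centre line; its y axis points along the rail the way the carriage has to be pushed (parked end to gearbox), z up, -x side towards the robot. Place and angle differ each time.
- gearbox: Grey worm gearbox fixed on the +y end of the bed, 162 mm high, face 140 mm along +y from the rig's origin (its own origin and axes are the rig's). Carries the fixture shaft, a nickel-plated socket (37 mm thick, axis 92 mm up, mouth 45 mm along +y) which takes the carriage's bolt head, and the stop cover with the hidden end stop.
- cover_mouth (a point): Middle of the top front edge of the low grey sheet-steel stop cover (90 x 90 mm, 60 mm high) on the gearbox foot, below the socket. Inside it, unseen and set anew each time, is the end stop: a hard rubber face (gives 1 mm per 8 N) that stops the carriage's tongue when the carriage's origin is 10 to 40 mm on the -y side of the rig's origin. More than 18 N on it is ramming.
- carriage: Bolt carriage (1.6 kg); slides along the rig's +y only. Origin at bench level on the rail line under its middle, axes as the rig's. Saddle plate 130 x 100 mm, top 57 mm up; grey polymer bolt holder (54 wide, 50 along the rail, top 122 mm up). Parked, its origin is at y = -130 to -110 mm in the rig; 10 to 19 N move it in the grease, to about y = -100, where it breaks free and runs with 4 to 5 N.
- push_face (a point): Centre of the rear face of the carriage's steel push plate, to be pushed in +y: flat, 72 mm wide, from 57 to 122 mm above the bench (this point 92 mm), 33 mm on the -y side of the carriage's origin. The saddle plate reaches 17 mm further back below it. Pressed on the stop with 4 to 10 N beyond its running friction for a moment and released, the carriage stays on it by friction.
- clamp_lever (a joint): Angle of the carriage's clamp lever about its upright pivot: 0 = open, arm towards the rig's -x (the robot); it swings clockwise seen from above to its limit at 1.6, arm along +y (to the gearbox). Stiff (about 2.5 N at the ball); bites on the rail from 1.1, hand-tight (5 N at the ball) and locked at 1.4 to 1.6; stays where it is left. Starts at 0 to 0.25.
- lever_ball (a point): Centre of the black ball (diameter 22 mm) at the end of the clamp lever, 93 mm above the bench, 60 mm from the pivot axis.
- lever_pivot (a point): Point on the clamp lever's upright pivot axis at the height of the ball; fixed on the carriage, 50 mm on the -x side of its origin.
- crank (a joint): Angle of the hand crank on the gearbox's +x side, away from the robot (0 at the start). To be left alone.
- hex_key: L-shaped steel hex key, 10 mm thick, lying flat, long arm 120 mm; a bystander, origin at its underside.
- brass_nut: heavy hexagonal brass nut, 46 mm across flats, 24 mm high; a bystander, origin at its underside.
- spare_socket: spare nickel-plated socket, diameter 33 mm, standing 52 mm high; a bystander, origin at its underside.
- spare_holder: spare grey polymer bolt holder block, 54 x 50 x 65 mm high, loose on the bench; a bystander, origin at its underside.
- spare_bolt: spare hex bolt standing on its head, 65 mm high; a bystander, origin at its underside.
- torque_wrench: torque wrench lying on the bench, about 400 mm long, 45 mm high; a bystander, origin at its underside.
- grease_jar: white jar with a steel lid, diameter 68 mm, 62 mm high; a bystander, origin at its underside.

How it is judged (in metres and radians):
On the way, in this order (a step that is already met when the one before it is completed fails the run):
1. the carriage has broken free of the grease (more than 35 mm from the far end of its parked place) (y of push_face in the frame of rig above -0.125 m and value of joint clamp_lever below 0.5 rad), for 0.05 s.
2. with the clamp lever still open, the carriage is pressed on the hidden stop with more than 3 N for 0.2 s (contact force between carriage and gearbox above 3 N and value of joint clamp_lever below 0.5 rad), for 0.2 s.
At the end, for the whole second after the job is handed in: The clamp lever is swung over to more than 1.2 rad, and the carriage stands still, bearing on the hidden end stop by itself with more than 1 N (no gap) (value of joint clamp_lever above 1.2 rad and contact force between carriage and gearbox above 1 N and linear speed of carriage below 0.005 m/s); the robot touches nothing.
It fails at once if the carriage is rammed on the stop: more than 18 N between them (contact force between carriage and gearbox above 18 N).
It fails at once if the crank is turned by more than 0.2 rad (value of joint crank above 0.2 rad or value of joint crank below -0.2 rad).
It fails at once if a loose part on the bench is shifted by more than 25 mm (distance of any of hex_key, brass_nut, spare_socket, spare_holder, spare_bolt, torque_wrench, grease_jar from where it was at the start of the episode above 0.025 m).
It also fails if it takes over 66 s, if anything falls off the work surface, if the arm or the gripper's body presses on something with over 40 N, if the wrist force passes 120 N, or if a joint passes its speed limit or range.

### The arm

A 6-joint arm with a two-finger parallel gripper is mounted at the origin on the work surface. World frame = base frame: x ahead of the robot, y to its left, z up, the work surface at z = 0. Lengths are in m, angles in degrees, forces in N, time in s.
With the tool pointing down it reaches from about 0.375 to 0.9 m from the base axis. Payload 3.1 kg.
Tool frame: the origin (TCP) lies at the very end of the fingers, on their centre line; the grasp point (between the pads) lies 19 mm behind it; z points along the fingers, y is the direction in which the jaws open and shut (so a half turn about z gives the same grasp; the last joint's range is limited). The gripper opens to 87 mm and grips with 3 to 60 N. Pads are 19 mm wide; open, the fingers measure 117 mm over their backs; the gripper's body (75 mm by 190 mm) begins 51 mm behind the grasp point.
Start: joints at [-77.836, 30.224, 82.088, -0, 67.689, -10.227], TCP at [0.238, -0.578, 0.223] pointing down, gripper open.
Joint ranges: [-176.69, 176.69], [-43.24, 126.21], [12.49, 139.97], [-82, 262], [0, 151.66], [-163.58, 163.58]. Speed limits (degrees/s): [159.86, 159.86, 180, 180, 180, 180].

### API

Orientations are given as a 3x3 rotation matrix whose columns are the frame's x, y, z axes.
In Python, from rig import bot gives the robot as it stands. The module is installed in compiled form; this text tells all that it offers.
- The arm moves only by the tool play_rows, never from a script. Its argument "targets" is a list of rows, each a list of 7 numbers: the closure, from 0 (fully open) to 1 (shut), then the shift along the world's x, y, z in m, then the turn, a rotation vector about the world's x, y, z in rad. A call has 1 to 12 rows; each row shifts and turns the commanded pose from where the row before left it; what a row does not reach is not made up. A row lasts 1/8 s, in which the tool goes at most 62.5 mm and 10.7 degrees, less where a joint would pass 70% of its speed; a pose out of reach is approached as far as the arm can. A call with a gripper value outside its range is refused whole. The fingers move at their own pace and stop on an object; the grip force is fixed at half the most. Time passes only in rows, so rows that do not move let the fingers close. It gives the time, the measured TCP pose, the force and the opening at its end, in the units of the state.
- bot.read_state(): the state, without advancing time (a new reading comes with each control period).
- bot.capture(name): name is "side" or "top" or "wrist"; returns the picture (420x560x3 uint8, blue, green, red); there is no depth.
- bot.get_calibration(name): a dict with "fx", "fy", "cx", "cy" (pixels), "R" (3x3) and "t" (3): a world point X has camera coordinates R X + t. Camera axes: x right, y down, z forward; pixel columns grow to the right and rows downward; lengths in m; the calibration is good to about 2 mm. A picture is of the moment at which its call begins: read the wrist's pose just before it. get_calibration takes no time and is no camera call; for the wrist camera it gives the pose at the moment of the call.
- bot.hand_in(): hands the job in, once; it reports no verdict.
The state is a dict: "time_s": time; "joint_positions": joint angles; "qvel": joint speeds; "tau": joint torques, N m; "position": TCP position; "tcp_rot": TCP orientation; "force": force on the tool from outside, world axes, zero at the start; "moment": the same for the moment, N m; "opening": opening from 0.0 (shut) to 1.0 (fully open).
Only numpy, scipy, OpenCV 4.12 (cv2) and the standard library are available. Lean on these libraries where they do the work, as an engineer would, in place of code of your own. Each camera call takes 0.05 s, during which the arm holds its last target. There are 200 camera calls.

## Working session

There is one attempt and no reset: what is moved stays moved. The work goes in short steps, Python scripts to look and compute and a tool call to move; the robot and the scene stay as the last step left them, time stands still between calls to the robot, and variables do not carry over. Pictures are saved under pics/ and viewed, about 8 in all and at most 12, crops included, and the job is handed in when it is done.

Besides the shell and the picture viewer there is one more tool, called after ">>>" in YAML: its name, and indented under it one key for each argument. play_rows: Moves the arm, as the interface text tells. Its arguments: {"type":"object","properties":{"targets":{"type":"array","items":{"type":"array","items":{"type":"number"}}}},"required":["targets"]}

```bash
mkdir -p pics; python3 - <<'E'
from rig import bot
import cv2
for n in("side","top"):
    cv2.imwrite(f"pics/{n}1.png",bot.capture(n)); c=bot.get_calibration(n); print(n,c)
s=bot.read_state(); print(s["time_s"],s["position"],s["tcp_rot"],s["force"],s["opening"])
E
```

```text
side {'fx': 429.3092512664892, 'fy': 429.3092512664892, 'cx': 276.3341071451451, 'cy': 210.62631862834468, 'R': array([[-0.99906937,  0.04082026, -0.01393177],
       [ 0.03341363,  0.52822148, -0.84844893],
       [-0.02727485, -0.84812486, -0.52909386]]), 't': array([0.5691193 , 0.06166348, 1.58248808])}
top {'fx': 418.13973873437635, 'fy': 418.13973873437635, 'cx': 277.65433101592293, 'cy': 208.91557505727343, 'R': array([[-0.04728821, -0.99887915, -0.00206682],
       [-0.97506845,  0.04660989, -0.21695401],
       [ 0.21680717, -0.00824408, -0.97617964]]), 't': array([0.07589216, 0.57479778, 1.08812981])}
0.1 [ 0.23796437 -0.57720277  0.2216554 ] [[ 9.24596519e-01  3.80947612e-01 -4.40430545e-04]
 [ 3.80947720e-01 -9.24594533e-01  1.94512193e-03]
 [ 3.33769880e-04 -1.96623398e-03 -9.99998011e-01]] [0.79647221 0.04591266 0.34843233] 1.000532304832999
```

View pics/side1.png

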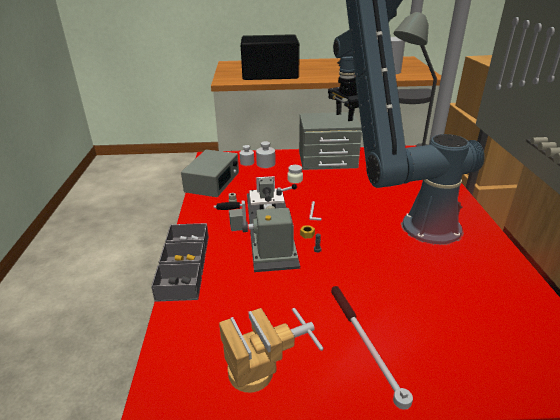

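View pics/top1.png

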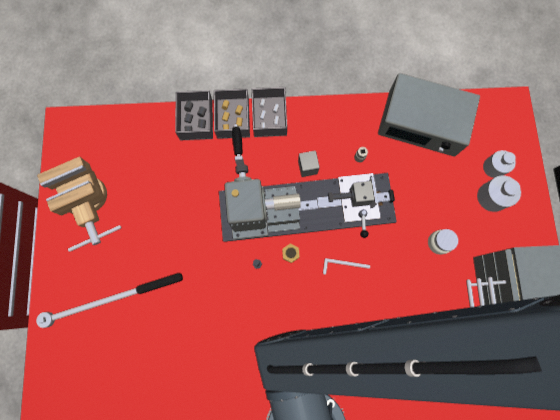

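```bash
python3 - <<'E'
import cv2
im=cv2.imread("pics/top1.png")[160:250,210:410]
cv2.imwrite("pics/crop1.png",cv2.resize(im,None,fx=4,fy=4,interpolation=cv2.INTER_CUBIC))
E
cat >h.py <<'E'
import numpy as np
from rig import bot
def ray(n,u,v,z,c=None):
    c=c or bot.get_calibration(n);R,t=np.array(c["R"]),np.array(c["t"])
    o=-R.T@t; d=R.T@np.array([(u-c["cx"])/c["fx"],(v-c["cy"])/c["fy"],1])
    return o+d*(z-o[2])/d[2]
def proj(n,X,c=None):
    c=c or bot.get_calibration(n);p=np.array(c["R"])@X+np.array(c["t"])
    return np.array([c["fx"]*p[0]/p[2]+c["cx"],c["fy"]*p[1]/p[2]+c["cy"]])
def st():
    s=bot.read_state();print(s["time_s"],np.round(s["position"],4),np.round(s["force"],2),np.round(s["opening"],3));return s
E
```

```text
(no output)
```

View pics/crop1.png

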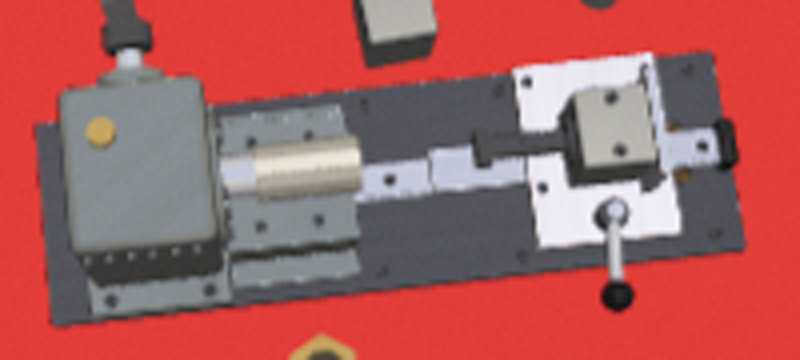

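```bash
python3 - <<'E'
from h import *
f=lambda u,v,z:ray("top",210+u/4,160+v/4,z)
B=[f(*p,.012)[:2] for p in[(36,123),(55,325),(744,250),(712,53)]]
S=[f(*p,.057)[:2] for p in[(514,68),(540,249),(681,233),(653,54)]]
b=f(617,296,.093)[:2];p=f(611,210,.093)[:2]
B=np.array(B);S=np.array(S)
print(B.round(4),S.round(4),b.round(4),p.round(4),np.linalg.norm(b-p))
for Q in(B,S):
    d=(Q[0]+Q[1]-Q[2]-Q[3]);l=np.linalg.norm(d)/2;w=(Q[0]+Q[3]-Q[1]-Q[2]);print(l,np.linalg.norm(w)/2,np.degrees(np.arctan2(-d[0],d[1])),np.degrees(np.arctan2(w[1],w[0])),Q.mean(0))
a=np.arctan2(-(B[0]+B[1]-B[2]-B[3])[0],(B[0]+B[1]-B[2]-B[3])[1])
R=np.array([[np.cos(a),-np.sin(a)],[np.sin(a),np.cos(a)]]);o=B.mean(0)
print("saddle in rig",(S.mean(0)-o)@R,"ball",(b-o)@R,"piv",(p-o)@R, "saddle corners",(S-o)@R)
E
```

```text
[[ 0.6513  0.2159]
 [ 0.5027  0.2049]
 [ 0.5333 -0.2877]
 [ 0.6807 -0.2803]] [[ 0.6629 -0.127 ]
 [ 0.5328 -0.1346]
 [ 0.5393 -0.2325]
 [ 0.6685 -0.2257]] [ 0.4923 -0.1767] [ 0.5505 -0.1781] 0.0581388175303379
0.49528841428127873 0.1482847808405433 3.4678585596145735 3.5588633553017086 [ 0.59200879 -0.03679846]
0.09844161028391435 0.12981059010087845 3.5266155047423116 3.1823818255448404 [ 0.60087202 -0.17996314]
saddle in rig [ 0.00018717 -0.14343866] ball [-0.10795489 -0.13365141] piv [-0.05001991 -0.13851564] saddle corners [[ 0.06529864 -0.09434771]
 [-0.06502526 -0.09408804]
 [-0.06440939 -0.19214249]
 [ 0.06488468 -0.19317638]]
```

>>> play_rows:
  targets:
    - [1, 0.033, 0.031, 0.005, 0, 0, 0.113]
    - [1, 0.033, 0.031, 0.005, 0, 0, 0.113]
    - [1, 0.033, 0.031, 0.005, 0, 0, 0.113]
    - [1, 0.033, 0.031, 0, 0, 0, 0.113]
    - [1, 0.033, 0.031, 0, 0, 0, 0.113]
    - [1, 0.033, 0.031, 0, 0, 0, 0.113]
    - [1, 0.033, 0.031, 0, 0, 0, 0.113]
    - [1, 0.033, 0.031, 0, 0, 0, 0.113]
    - [1, 0.033, 0.031, 0, 0, 0, 0.113]
    - [1, 0.033, 0.031, 0, 0, 0, 0.113]
    - [1, 0.033, 0.027, 0, 0, 0, 0.111]
    - [1, 0, 0, 0, 0, 0, 0]

```text
time_s: 1.6
position: [0.6028, -0.2383, 0.2368]
tcp_rot: [[-0.065, 0.998, -0.0], [0.998, 0.065, 0.001], [0.001, 0.0, -1.0]]
force: [-0.4, -0.9, -0.3]
opening: 0.009
```

```bash
python3 - <<'E'
from h import *
import cv2
s=st();print(s["tcp_rot"].round(3) if hasattr(s["tcp_rot"],"round") else s["tcp_rot"],s["joint_positions"])
f=lambda u,v,z:ray("top",210+u/4,160+v/4,z)
for q in[(342,107,.06),(358,275,.06),(360,165,.1),(215,85,.162),(225,235,.162)]: print(q,f(*q))
cv2.imwrite("pics/w1.png",bot.capture("wrist"))
E
```

```text
1.6 [ 0.6028 -0.2383  0.2368] [-0.42 -0.88 -0.29] 0.009
[[-0.065  0.998 -0.   ]
 [ 0.998  0.065  0.001]
 [ 0.001  0.    -1.   ]] [-3.14486779e+01  3.12401298e+01  7.76271461e+01  3.99180227e-02
  7.11578220e+01 -3.52009389e+01]
(342, 107, 0.06) [ 0.63944894 -0.00433374  0.06      ]
(358, 275, 0.06) [ 0.52016184 -0.00852371  0.06      ]
(360, 165, 0.1) [ 0.58769777 -0.0118671   0.1       ]
(215, 85, 0.162) [0.62965889 0.081315   0.162     ]
(225, 235, 0.162) [0.53202629 0.07897999 0.162     ]
```

View pics/w1.png

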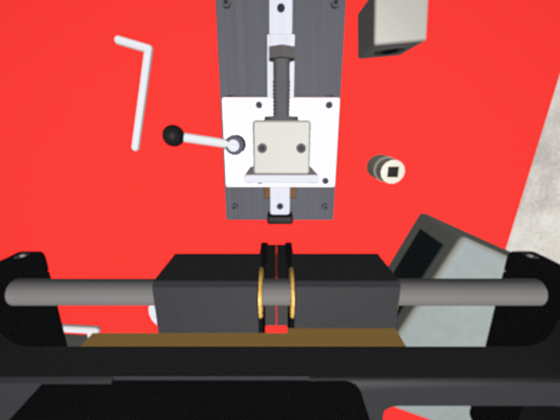

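```bash
python3 - <<'E'
from h import *
c=bot.get_calibration("wrist")
for n,u,v,z in[("plateTopL",245,182,.122),("plateTopR",318,182,.122),("sadBL",226,188,.057),("sadBR",335,187,.057),("sadTL",222,97,.057),("sadTR",338,97,.057),("ball",173,135,.093),("piv",236,143,.098),("endblk",280,222,.04)]:
    print(n,ray("wrist",u,v,z,c).round(4))
print(proj("wrist",np.array([.6028,-.2383,.2368]),c))
E
```

```text
plateTopL [ 0.5702 -0.2149  0.122 ]
plateTopR [ 0.6401 -0.2105  0.122 ]
sadBL [ 0.5415 -0.236   0.057 ]
sadBR [ 0.671  -0.2266  0.057 ]
sadTL [ 0.5357 -0.1348  0.057 ]
sadTR [ 0.6624 -0.1269  0.057 ]
ball [ 0.4929 -0.1768  0.093 ]
piv [ 0.5575 -0.1804  0.098 ]
endblk [ 0.6092 -0.2801  0.04  ]
[277.99405141 257.8993287 ]
```

>>> play_rows:
  targets:
    - [1, 0.001, 0, -0.038, 0, 0, 0]
    - [1, 0.001, 0, -0.038, 0, 0, 0]
    - [1, 0, 0, -0.038, 0, 0, 0]
    - [1, 0, 0, -0.038, 0, 0, 0]
    - [1, 0, 0.005, 0, 0, 0, 0]
    - [1, 0, 0.004, 0, 0, 0, 0]
    - [1, 0, 0, 0, 0, 0, 0]

```text
time_s: 2.52
position: [0.6041, -0.2323, 0.0877]
tcp_rot: [[-0.061, 0.998, 0.003], [0.998, 0.061, -0.002], [-0.002, 0.003, -1.0]]
force: [0.2, 0.8, -0.7]
opening: 0.011
```

>>> play_rows:
  targets:
    - [1, -0.0001, 0.0015, -0.001, 0, 0, 0]
    - [1, -0.0001, 0.0015, -0.001, 0, 0, 0]
    - [1, -0.0001, 0.0015, -0.001, 0, 0, 0]
    - [1, -0.0001, 0.0015, 0, 0, 0, 0]
    - [1, -0.0001, 0.0015, 0, 0, 0, 0]
    - [1, -0.0001, 0.0015, 0, 0, 0, 0]
    - [1, -0.0001, 0.0015, 0, 0, 0, 0]
    - [1, -0.0001, 0.0015, 0, 0, 0, 0]
    - [1, -0.0001, 0.0015, 0, 0, 0, 0]

```text
time_s: 3.65
position: [0.6024, -0.2215, 0.0826]
tcp_rot: [[-0.062, 0.998, 0.001], [0.998, 0.062, -0.005], [-0.005, 0.001, -1.0]]
force: [-1.3, -7.9, -1.9]
opening: 0.003
```

>>> play_rows:
  targets:
    - [1, -0.0001, 0.0015, 0, 0, 0, 0]
    - [1, -0.0001, 0.0015, 0, 0, 0, 0]
    - [1, -0.0001, 0.0015, 0, 0, 0, 0]
    - [1, -0.0001, 0.0015, 0, 0, 0, 0]
    - [1, -0.0001, 0.0015, 0, 0, 0, 0]
    - [1, -0.0001, 0.0015, 0, 0, 0, 0]

```text
time_s: 4.4
position: [0.6019, -0.2125, 0.0826]
tcp_rot: [[-0.062, 0.998, 0.001], [0.998, 0.062, -0.005], [-0.005, 0.001, -1.0]]
force: [-0.9, -7.8, -2.5]
opening: 0.009
```

>>> play_rows:
  targets:
    - [1, -0.0001, 0.0015, 0, 0, 0, 0]
    - [1, -0.0001, 0.0015, 0, 0, 0, 0]
    - [1, -0.0001, 0.0015, 0, 0, 0, 0]
    - [1, -0.0001, 0.0015, 0, 0, 0, 0]
    - [1, -0.0001, 0.0015, 0, 0, 0, 0]
    - [1, -0.0001, 0.0015, 0, 0, 0, 0]

```text
time_s: 5.15
position: [0.6013, -0.2035, 0.0826]
tcp_rot: [[-0.062, 0.998, 0.001], [0.998, 0.062, -0.005], [-0.005, 0.001, -1.0]]
force: [-1.7, -8.3, -3.2]
opening: 0.003
```

>>> play_rows:
  targets:
    - [1, -0.0001, 0.0015, 0, 0, 0, 0]
    - [1, -0.0001, 0.0015, 0, 0, 0, 0]
    - [1, -0.0001, 0.0015, 0, 0, 0, 0]
    - [1, -0.0001, 0.0015, 0, 0, 0, 0]
    - [1, -0.0001, 0.0015, 0, 0, 0, 0]
    - [1, -0.0001, 0.0015, 0, 0, 0, 0]

```text
time_s: 5.9
position: [0.6005, -0.1917, 0.0825]
tcp_rot: [[-0.061, 0.998, 0.0], [0.998, 0.061, -0.001], [-0.001, 0.0, -1.0]]
force: [0.1, -4.9, -2.1]
opening: 0.009
```

```bash
python3 - <<'E'
from h import *
import cv2
s=st();cv2.imwrite("pics/t2.png",cv2.resize(bot.capture("top")[150:260,200:420],None,fx=3.6,fy=3.6,interpolation=cv2.INTER_CUBIC))
E
```

```text
5.9 [ 0.6005 -0.1917  0.0825] [ 0.12 -4.93 -2.07] 0.009
```

View pics/t2.png

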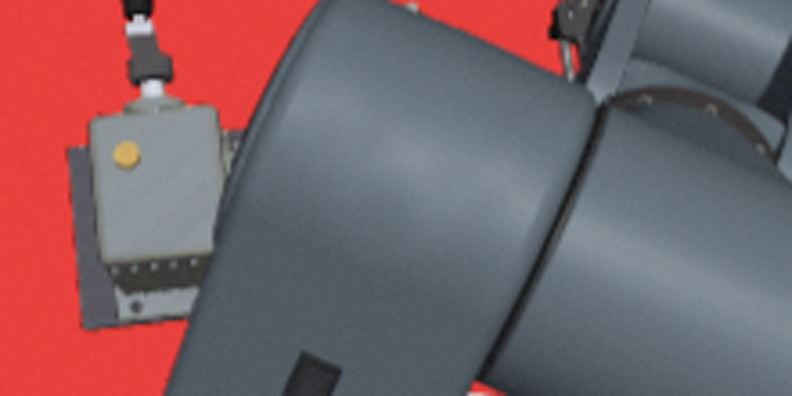

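>>> play_rows:
  targets:
    - [1, -0.0002, 0.0035, 0, 0, 0, 0]
    - [1, -0.0002, 0.0035, 0, 0, 0, 0]
    - [1, -0.0002, 0.0035, 0, 0, 0, 0]
    - [1, -0.0002, 0.0035, 0, 0, 0, 0]
    - [1, -0.0002, 0.0035, 0, 0, 0, 0]
    - [1, -0.0002, 0.0035, 0, 0, 0, 0]
    - [1, -0.0002, 0.0035, 0, 0, 0, 0]
    - [1, -0.0002, 0.0035, 0, 0, 0, 0]
    - [1, -0.0002, 0.0035, 0, 0, 0, 0]
    - [1, -0.0002, 0.0025, 0, 0, 0, 0]
    - [1, -0.0001, 0.0015, 0, 0, 0, 0]
    - [1, -0.0001, 0.0015, 0, 0, 0, 0]

```text
time_s: 7.45
position: [0.5981, -0.1542, 0.0825]
tcp_rot: [[-0.061, 0.998, -0.0], [0.998, 0.061, 0.0], [0.0, -0.0, -1.0]]
force: [0.2, -3.6, -1.5]
opening: 0.001
```

>>> play_rows:
  targets:
    - [1, -0.0001, 0.0012, 0, 0, 0, 0]
    - [1, -0.0001, 0.0012, 0, 0, 0, 0]
    - [1, -0.0001, 0.0012, 0, 0, 0, 0]
    - [1, -0.0001, 0.0012, 0, 0, 0, 0]
    - [1, 0, 0.0012, 0, 0, 0, 0]
    - [1, -0.0001, 0.0012, 0, 0, 0, 0]

```text
time_s: 8.2
position: [0.5976, -0.147, 0.0825]
tcp_rot: [[-0.061, 0.998, -0.0], [0.998, 0.061, 0.0], [0.0, -0.0, -1.0]]
force: [0.4, -4.5, -2.7]
opening: 0.003
```

>>> play_rows:
  targets:
    - [1, -0.0001, 0.001, 0, 0, 0, 0]
    - [1, -0.0001, 0.001, 0, 0, 0, 0]
    - [1, 0, 0.001, 0, 0, 0, 0]
    - [1, -0.0001, 0.001, 0, 0, 0, 0]
    - [1, -0.0001, 0.001, 0, 0, 0, 0]

```text
time_s: 8.82
position: [0.5973, -0.1421, 0.0825]
tcp_rot: [[-0.061, 0.998, 0.0], [0.998, 0.061, -0.0], [-0.0, 0.0, -1.0]]
force: [0.3, -4.4, -2.8]
opening: 0.007
```

>>> play_rows:
  targets:
    - [1, -0.0001, 0.001, 0, 0, 0, 0]
    - [1, -0.0001, 0.001, 0, 0, 0, 0]
    - [1, 0, 0.001, 0, 0, 0, 0]
    - [1, -0.0001, 0.001, 0, 0, 0, 0]
    - [1, -0.0001, 0.001, 0, 0, 0, 0]

```text
time_s: 9.45
position: [0.597, -0.1371, 0.0826]
tcp_rot: [[-0.061, 0.998, 0.0], [0.998, 0.061, -0.0], [-0.0, 0.0, -1.0]]
force: [-0.4, -4.6, -2.9]
opening: 0.0
```

>>> play_rows:
  targets:
    - [1, -0.0001, 0.001, 0, 0, 0, 0]
    - [1, -0.0001, 0.001, 0, 0, 0, 0]
    - [1, 0, 0.001, 0, 0, 0, 0]
    - [1, -0.0001, 0.001, 0, 0, 0, 0]
    - [1, -0.0001, 0.001, 0, 0, 0, 0]

```text
time_s: 10.07
position: [0.5966, -0.1321, 0.0826]
tcp_rot: [[-0.061, 0.998, 0.0], [0.998, 0.061, -0.0], [-0.0, 0.0, -1.0]]
force: [0.1, -4.4, -3.6]
opening: 0.002
```

>>> play_rows:
  targets:
    - [1, -0.0001, 0.001, 0, 0, 0, 0]
    - [1, -0.0001, 0.001, 0, 0, 0, 0]
    - [1, 0, 0.001, 0, 0, 0, 0]
    - [1, -0.0001, 0.001, 0, 0, 0, 0]
    - [1, -0.0001, 0.001, 0, 0, 0, 0]

```text
time_s: 10.7
position: [0.5965, -0.1296, 0.0826]
tcp_rot: [[-0.062, 0.998, 0.001], [0.998, 0.062, -0.004], [-0.004, 0.001, -1.0]]
force: [0.1, -12.2, -4.4]
opening: 0.007
```

>>> play_rows:
  targets:
    - [1, 0, 0, 0, 0, 0, 0]
    - [1, 0, 0, 0, 0, 0, 0]
    - [1, 0, 0, 0, 0, 0, 0]

```text
time_s: 11.08
position: [0.5965, -0.1296, 0.0827]
tcp_rot: [[-0.062, 0.998, 0.001], [0.998, 0.062, -0.004], [-0.004, 0.001, -1.0]]
force: [0.1, -10.0, -4.7]
opening: 0.003
```

>>> play_rows:
  targets:
    - [1, 0.0001, -0.002, 0, 0, 0, 0]
    - [1, 0.0002, -0.004, 0, 0, 0, 0]
    - [1, 0.0003, -0.006, 0, 0, 0, 0]
    - [1, 0, -0.006, 0, 0, 0, 0]
    - [1, 0, -0.01, 0.02, 0, 0, 0]
    - [1, 0, -0.02, 0.04, 0, 0, 0]
    - [1, -0.02, -0.02, 0.04, 0, 0, 0]
    - [1, -0.03, -0.02, 0.04, 0, 0, 0]
    - [1, 0, 0, 0.01, 0, 0, 0]
    - [1, 0, 0, 0, 0, 0, 0]

```text
time_s: 12.32
position: [0.5472, -0.2151, 0.2332]
tcp_rot: [[-0.06, 0.998, 0.002], [0.998, 0.06, -0.0], [-0.0, 0.002, -1.0]]
force: [-0.5, 0.3, 0.1]
opening: 0.001
```

```bash
python3 - <<'E'
from h import *
import cv2,pickle
s=st();c=bot.get_calibration("wrist");pickle.dump(c,open("c2.pkl","wb"));cv2.imwrite("pics/w2.png",bot.capture("wrist"))
E
```

```text
12.325 [ 0.5472 -0.2151  0.2332] [-0.54  0.32  0.12] 0.001
```

View pics/w2.png

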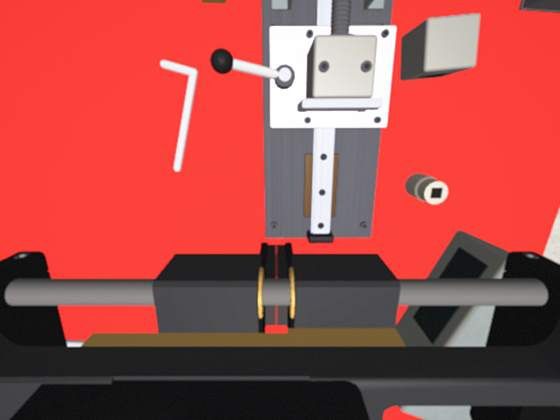

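```bash
python3 - <<'E'
from h import *
import pickle
c=pickle.load(open("c2.pkl","rb"))
P={}
for n,u,v,z in[("plateTopL",301,108,.122),("plateTopR",382,107,.122),("sadBL",270,128,.057),("sadBR",389,127,.057),("sadTL",271,26,.057),("ball",222,61,.093),("piv",286,74,.098)]:
    P[n]=ray("wrist",u,v,z,c);print(n,P[n].round(4))
d=P["ball"]-P["piv"];a=np.radians(3.6)
print("lever",np.arctan2(d[1],-d[0])+a,np.hypot(*d[:2]))
E
```

```text
plateTopL [ 0.5641 -0.1207  0.122 ]
plateTopR [ 0.6354 -0.1155  0.122 ]
sadBL [ 0.5365 -0.1397  0.057 ]
sadBR [ 0.6687 -0.1307  0.057 ]
sadTL [ 0.5321 -0.04    0.057 ]
ball [ 0.489  -0.0819  0.093 ]
piv [ 0.5495 -0.0902  0.098 ]
lever 0.1991988275999473 0.06106591541462206
```

```bash
cat >path.py <<'E'
from h import *
a=np.radians(3.6);R=np.array([[np.cos(a),-np.sin(a)],[np.sin(a),np.cos(a)]])
P=np.array([.547,-.089])
def fc(th,back=0):
    t=np.array([np.sin(th),np.cos(th)]);b=60*np.array([-np.cos(th),np.sin(th)])
    k=np.cos(2*th);d=np.array([15-6*max(0,k),9.5-6*max(0,-k)])
    return P+R@(b-(11+back)*t-d)/1000
E
python3 - <<'E'
from path import *
st()
p=fc(.18,14);print("start",p)
prev=p
for th in np.r_[.18,np.arange(.25,1.66,.1)]:
    q=fc(th);print(round(th,2),q.round(4),((q-prev)*1000).round(1));prev=q
c=bot.get_calibration("wrist");print("cam",-np.array(c["R"]).T@c["t"])
E
```

```text
12.375 [ 0.5468 -0.2145  0.232 ] [ 0.7   0.43 -0.81] 0.005
start [ 0.47571928 -0.1168851 ]
0.18 [ 0.4774 -0.103 ] [ 1.6 13.9]
0.25 [ 0.4769 -0.0987] [-0.5  4.2]
0.35 [ 0.4765 -0.0927] [-0.3  6. ]
0.45 [ 0.4766 -0.0867] [0.1 6. ]
0.55 [ 0.4772 -0.0809] [0.5 5.8]
0.65 [ 0.4782 -0.0752] [1.  5.6]
0.75 [ 0.4797 -0.0698] [1.5 5.4]
0.85 [ 0.4824 -0.0639] [2.7 5.9]
0.95 [ 0.4861 -0.0579] [3.6 6. ]
1.05 [ 0.4902 -0.0524] [4.1 5.5]
1.15 [ 0.4947 -0.0474] [4.5 5. ]
1.25 [ 0.4997 -0.0431] [4.9 4.3]
1.35 [ 0.5049 -0.0395] [5.3 3.6]
1.45 [ 0.5105 -0.0366] [5.6 2.9]
1.55 [ 0.5163 -0.0346] [5.8 2.1]
1.65 [ 0.5222 -0.0333] [6.  1.2]
cam [ 0.54228495 -0.13700188  0.39443846]
```

>>> play_rows:
  targets:
    - [1, -0.024, 0.032, 0, 0, 0, 0]
    - [1, -0.024, 0.033, 0, 0, 0, 0]
    - [1, -0.023, 0.033, 0, 0, 0, 0]
    - [1, 0, 0, -0.04, 0, 0, 0]
    - [1, 0, 0, -0.04, 0, 0, 0]
    - [1, 0, 0, -0.04, 0, 0, 0]
    - [1, 0, 0, -0.032, 0, 0, 0]
    - [1, 0, 0, 0, 0, 0, 0]
    - [1, 0, 0, 0, 0, 0, 0]

```text
time_s: 13.5
position: [0.476, -0.1167, 0.0805]
tcp_rot: [[-0.062, 0.998, -0.0], [0.998, 0.062, 0.0], [0.0, -0.0, -1.0]]
force: [0.4, -0.2, 0.2]
opening: 0.003
```

>>> play_rows:
  targets:
    - [1, 0.0004, 0.004, 0, 0, 0, 0]
    - [1, 0.0004, 0.004, 0, 0, 0, 0]
    - [1, 0.0004, 0.003, 0, 0, 0, 0]
    - [1, 0.0002, 0.003, 0, 0, 0, 0]
    - [1, -0.0005, 0.0042, 0, 0, 0, 0]
    - [1, -0.0002, 0.003, 0, 0, 0, 0]
    - [1, -0.0001, 0.003, 0, 0, 0, 0]
    - [1, 0, 0.003, 0, 0, 0, 0]
    - [1, 0.0001, 0.003, 0, 0, 0, 0]

```text
time_s: 14.62
position: [0.476, -0.0866, 0.0804]
tcp_rot: [[-0.061, 0.998, -0.001], [0.998, 0.061, 0.0], [0.0, -0.001, -1.0]]
force: [-0.8, -2.3, 0.1]
opening: 0.004
```

>>> play_rows:
  targets:
    - [1, 0.0003, 0.0029, 0, 0, 0, 0]
    - [1, 0.0003, 0.0029, 0, 0, 0, 0]
    - [1, 0.0005, 0.0028, 0, 0, 0, 0]
    - [1, 0.0005, 0.0028, 0, 0, 0, 0]
    - [1, 0.0007, 0.0027, 0, 0, 0, 0]
    - [1, 0.0008, 0.0027, 0, 0, 0, 0]
    - [1, 0.0013, 0.003, 0, 0, 0, 0]
    - [1, 0.0014, 0.0029, 0, 0, 0, 0]
    - [1, 0.0018, 0.003, 0, 0, 0, 0]
    - [1, 0.0018, 0.003, 0, 0, 0, 0]

```text
time_s: 15.88
position: [0.4858, -0.058, 0.0805]
tcp_rot: [[-0.061, 0.998, -0.0], [0.998, 0.061, 0.0], [0.0, -0.0, -1.0]]
force: [-1.5, -1.7, 0.4]
opening: 0.002
```

Direction of the force matches the expected tangent (θ≈0.9). Continuing to 1.45.

>>> play_rows:
  targets:
    - [1, 0.002, 0.0028, 0, 0, 0, 0]
    - [1, 0.0021, 0.0027, 0, 0, 0, 0]
    - [1, 0.0022, 0.0025, 0, 0, 0, 0]
    - [1, 0.0023, 0.0025, 0, 0, 0, 0]
    - [1, 0.0024, 0.0022, 0, 0, 0, 0]
    - [1, 0.0025, 0.0021, 0, 0, 0, 0]
    - [1, 0.0026, 0.0018, 0, 0, 0, 0]
    - [1, 0.0027, 0.0018, 0, 0, 0, 0]
    - [1, 0.0028, 0.0015, 0, 0, 0, 0]
    - [1, 0.0028, 0.0014, 0, 0, 0, 0]

```text
time_s: 17.12
position: [0.5099, -0.0367, 0.0805]
tcp_rot: [[-0.061, 0.998, -0.001], [0.998, 0.061, 0.0], [0.0, -0.001, -1.0]]
force: [-4.4, -0.9, 0.8]
opening: 0.004
```

>>> play_rows:
  targets:
    - [1, 0.0015, 0.0006, 0, 0, 0, 0]
    - [1, 0.0015, 0.0006, 0, 0, 0, 0]
    - [1, 0.0015, 0.0005, 0, 0, 0, 0]
    - [1, 0.0015, 0.0004, 0, 0, 0, 0]
    - [1, 0, 0, 0, 0, 0, 0]

```text
time_s: 17.75
position: [0.5158, -0.0344, 0.0805]
tcp_rot: [[-0.061, 0.998, -0.001], [0.998, 0.061, 0.001], [0.001, -0.001, -1.0]]
force: [-3.8, 1.8, 1.5]
opening: 0.004
```

>>> play_rows:
  targets:
    - [1, -0.003, 0, 0, 0, 0, 0]
    - [1, -0.008, 0, 0, 0, 0, 0]
    - [1, -0.015, -0.005, 0, 0, 0, 0]
    - [1, -0.01, -0.02, 0.02, 0, 0, 0]
    - [1, 0, -0.04, 0.04, 0, 0, 0]
    - [1, 0.02, -0.04, 0.04, 0, 0, 0]
    - [1, 0.03, -0.04, 0.04, 0, 0, 0]
    - [1, 0, -0.035, 0.01, 0, 0, 0]
    - [1, 0, 0, 0, 0, 0, 0]
    - [1, 0, 0, 0, 0, 0, 0]

```text
time_s: 19.0
position: [0.528, -0.2132, 0.2288]
tcp_rot: [[-0.06, 0.998, -0.002], [0.998, 0.06, 0.002], [0.002, -0.002, -1.0]]
force: [-0.5, -0.4, 0.1]
opening: 0.005
```

```bash
python3 - <<'E'
from h import *
import cv2,pickle
s=st();c=bot.get_calibration("wrist");pickle.dump(c,open("c3.pkl","wb"));cv2.imwrite("pics/w3.png",bot.capture("wrist"))
E
```

```text
19.0 [ 0.528  -0.2132  0.2288] [-0.49 -0.44  0.08] 0.005
```

View pics/w3.png

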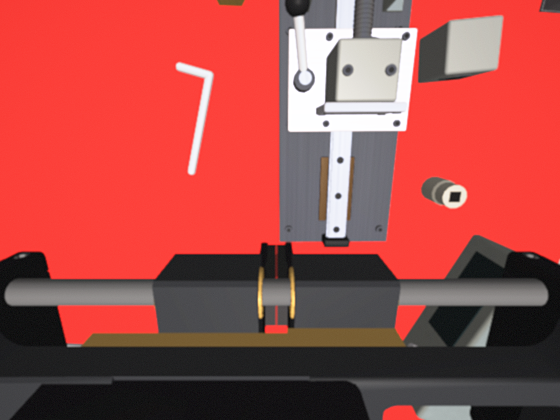

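```bash
python3 - <<'E'
from h import *
import pickle
c=pickle.load(open("c3.pkl","rb"));P={}
for n,u,v,z in[("plateTopL",324,113,.122),("plateTopR",406,111,.122),("sadBL",288,131,.057),("sadBR",406,130,.057),("sadTL",289,29,.057),("ball",297,4,.093),("piv",304,78,.098)]:
    P[n]=ray("wrist",u,v,z,c);print(n,P[n].round(4))
d=P["ball"]-P["piv"]
print("lever",np.arctan2(d[1],-d[0])+np.radians(3.6),np.hypot(*d[:2]))
st()
E
```

```text
plateTopL [ 0.5646 -0.1216  0.122 ]
plateTopR [ 0.6358 -0.1158  0.122 ]
sadBL [ 0.5368 -0.1393  0.057 ]
sadBR [ 0.6664 -0.1305  0.057 ]
sadTL [ 0.5308 -0.0405  0.057 ]
ball [ 0.5357 -0.031   0.093 ]
piv [ 0.5466 -0.091   0.098 ]
lever 1.453536293418654 0.0610626787086789
19.05 [ 0.5281 -0.2127  0.2286] [ 0.17  0.56 -0.65] 0.005
```

```bash
python3 -c "
from rig import bot
print(bot.hand_in())"
```

```text
the job is handed in; nothing more can be done
None
```

The carriage is on the hidden stop with its clamp lever locked, and the job was handed in at about 19 s; no verdict was reported.

- **Breaking free:** I pushed the carriage with the closed fingers. In the grease the wrist force read about 8 N, a little under the 10 to 19 N stated. After about 30 mm it dropped to a running 4 to 5 N.
- **On the stop:** I crept on at about 8 mm/s until the force rose to 12 N. It held at 10 N for about 0.4 s, so I estimate 6 to 8 N on the stop itself, well under the 18 N limit.
- **Clamp lever:** I swung it by its ball to about 1.45 to 1.5 rad, with up to 4.4 N at the ball, then backed away.

**Last checks:**
- The wrist picture shows the lever at about 1.45 rad.
- The push plate and saddle are within 1 mm of where they were after pressing.
- The gripper is clear, with a wrist force of about 0.
- The nearby loose parts look untouched. I did not take a last picture of the crank and the parts further away, but the arm did not go near them.
- I could not measure the force left between carriage and stop directly. I infer it from the pressing force and the carriage not having moved.

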